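Ratchet the can opener head home, then free the pawl and wind the shoe back

TASK

Turn the black bar knob clockwise, click by click with the pawl riding on the toothed wheel, so that the shoe pushes the chrome can opener head into its socket until you feel it come firmly home; stop there, do not force it. Then throw the pawl right over off the wheel so that it stays off, and wind the knob back counter-clockwise as far as it goes, never forcing the wheel back against the pawl. Leave the head home and the corkscrew, crown caps and jar grip where they are.

Things in the scene. Friction and masses are not known exactly. Their poses are not given: they have to be found in the camera images.
- bracket: White-painted steel bracket fixed on the tiled shelf, base plate 10 mm thick. Origin at shelf level under the wheel's axis, z up. The plate spans x -115 to 55, y -200 to 85 mm. At its -y end an upright plate 95 mm high carries the white socket collar, 48 mm across, axis along y at x 25, z 36.
- knob_turn (a joint): Turn of the flat ratchet wheel and its knob, rad: 0 = fully wound back (solid stop), grows clockwise seen from above, stop at 2.05; starts between 0 and 0.35. One click is 0.393. 1 rad moves the shoe 25 mm. Free of load it drags with 0.04 N m plus 0.15 N m per rad/s and stays where left. With the pawl down it turns clockwise only; let go under load it springs back up to one click.
- knob_grip (a point): Centre of the black bar knob on the wheel's axis, 98 mm above the shelf. The bar is 60 mm long along this point's x, 16 mm wide along its y, 26 mm high, on a stem 22 mm across. z is up; it turns with the wheel.
- pawl_swing (a joint): Swing of the steel pawl, rad: -0.03 to 0.15 = nose down on the teeth; grows as it is lifted and thrown over away from the wheel; stop at 1.7. It works by its own weight (about 130 g): let go below 0.65 it drops back on the teeth, beyond 0.85 it falls over to 1.7 and stays off.
- pawl_pivot (a point): Centre of the pawl's pivot on the bracket, at bracket x -75, y 42, z 52 mm; axes as the bracket's; the pawl swings about y. Nose down, its arm (12 mm wide, 8 thick) runs 72 mm from here in +x to the teeth. Two white cheeks 4 mm thick stand at bracket y 28 and 56, up to z 58 mm.
- pawl_tab (a point): Middle of the pawl's thumb tab, 30 mm above and 6 mm to +x of the pivot. Nose down, the tab stands upright: 10 mm thick in bracket x, 20 mm wide in y, up to 48 mm above the pivot, with a round crossbar 14 mm thick, 24 mm long on top (top 55 mm above the pivot). Push it in bracket -x to throw the pawl over: up to about 10 N, as the loaded nose sticks a little.
- pawl: The steel pawl: arm, thumb tab and, 70 mm from the pivot at the arm's end, the nose, a block 5 x 10 x 19 mm. Origin at the pivot; x along the arm. Nose and teeth bear at most 25 N on each other (about 1 N m at the knob).
- wheel: The steel ratchet wheel, flat, 96 mm across, with the ring of 16 saw teeth on the wheel's upper face: mean radius 42 mm, outer 48 mm, teeth 5 mm high, tops 42 mm above the shelf. Origin on the wheel's axis at shelf level.
- shoe: Dark steel pressing shoe, a plate 40 x 6 x 38 mm driven by the wheel along bracket -y. Origin at shelf level under its pressing face: bracket x 25, y -66 mm with the wheel at 0.
- head: Chrome can opener head lying along bracket y before the collar, barrel 26 mm across, front flange 40 mm; slides along y only, about 4 N friction. Origin at shelf level under the flange face that the shoe meets, bracket y -76 to -80 mm at the start. Home when pressed with over 10 N (0.25 N m at the knob plus its drag) for a moment; over 25 N (0.62 N m) harms it. Let go, it springs back up to 5 mm.
- socket (a point): Mouth of the socket collar, on its axis: bracket x 25, y -139, z 36 mm; axes as the bracket's. Deep inside sits an unseen rubber gasket, at another depth each time: the head meets it when its origin lies at bracket y -88 to -102 mm. From there the push grows by 4 N per mm above the friction.
- corkscrew: Smoky-grey plastic lever corkscrew lying flat, about 140 x 58 mm, 22 mm high. Bystander.
- cap_a: Gold crown cap, 32 mm across, 6 mm high. Bystander.
- cap_b: Gold crown cap, 32 mm across, 6 mm high. Bystander.
- jar_grip: Olive-green bakelite jar grip, a fluted disc 82 mm across, 26 mm high. Bystander.

How it is judged:
By the outcome, as a careful person would: the job done as asked, in the order asked, and still so for the second after the job is handed in, with the robot touching nothing.
It also fails if it takes over 72 s, if anything falls off the work surface, if the arm or the gripper's body presses on something with over 40 N, if the wrist force passes 120 N, or if a joint passes its speed limit or range.

ROBOT

A 7-joint arm with a two-finger parallel gripper is mounted at the origin on the work surface. World frame = base frame: x ahead of the robot, y to its left, z up, the work surface at z = 0. Lengths are in m, angles in rad, forces in N, time in s.
With the tool pointing down it reaches from about 0.4 to 0.875 m from the base axis. Payload 4.4 kg.
Tool frame: the origin (TCP) lies midway between the tips of the shut fingers; the grasp point (between the pads) lies 19 mm behind it; z points along the fingers, y is the direction in which the jaws open and shut (so a half turn about z gives the same grasp; the last joint's range is limited). The gripper opens to 85 mm and grips with 20 to 120 N. Pads are 22 mm wide; open, the fingers measure 114 mm over their backs; the gripper's body (76 mm by 85 mm) begins 54 mm behind the grasp point. The pads swing forward as they close: fully open they stand 13 mm farther back than shut.
Start: joints at [1.107, 0.628, 0.038, 1.517, -0.027, 0.996, -0.02], TCP at [0.252, -0.599, 0.231] pointing down, gripper open.
Joint ranges: [-3.06, 3.06], [-0.37, 2.12], [-1.25, 1.32], [0.18, 2.47], [-1.1, 4.24], [0.23, 1.98], [-2.94, 2.94]. Speed limits (rad/s): [2.57, 2.57, 3.14, 3.14, 3.14, 3.14, 3.14].

INTERFACE

Orientations are given as a unit quaternion [w, x, y, z].
In Python, from rig import robot gives the robot as it stands. Calls block until the motion is done:
- robot.movep(position, orientation): joint-space move of the TCP to a pose.
- robot.move_l(position, v=0.15, orientation=None): straight line of the TCP; orientation=None keeps the orientation; v is the mean speed in m/s.
- robot.move_joints(angles): joint-space move.
- robot.move_gripper(opening, newtons=None): opening from 0.0 (shut) to 1.0 (fully open); newtons is the grip in N (None keeps the last); returns when the fingers have stopped.
- robot.sleep(seconds).
- robot.inverse_kinematics(position, orientation): joint angles nearest the present ones, or None.
- robot.grab_frame(name): name is "side" or "top" or "wrist"; returns the picture (384x512x3 uint8, red, green, blue); there is no depth.
- robot.calibration(name): a dict with "fovy" (degrees; the focal length in pixels is half the picture's height over the tangent of half this angle, whatever the lens; pixels are square), "cx", "cy" (the principal point, pixels), "world_from_camera" (4x4, takes a point from camera to world coordinates). Camera axes: x right, y down, z forward; pixel columns grow to the right and rows downward; lengths in m; the calibration is good to about 2 mm. A picture is of the moment at which its call begins: read the wrist's pose just before it. calibration takes no time and is no camera call; for the wrist camera it gives the pose at the moment of the call.
A pose or a line that the arm cannot do raises robot.Unreachable and nothing moves.
- robot.finish_job(): hands the job in, once; it reports no verdict.
Trained networks look in the newest picture that a camera, given by its name, has taken for a name from the list of things; names that differ only in an ending like _2 or _b are one class to them, and where a whole thing is asked for, a point or a joint stands for the part that bears it (a point fixed in the world has none). Each returns a list of dicts, best first, with "p" (0 to 1); they miss things now and then, are a little off and sometimes report something else, mostly with a low value. They report only what shows in the picture. A call takes as long as a camera call.
- robot.masks_of(camera, name): "pixels" (384x512 bool, what is visible of it) and "rect" ([left, top, right, bottom] in pixels, round what is visible of it).
Readings, each from a call of its own:
- robot.get_time(): time.
- robot.get_joint_pos(): joint angles.
- robot.get_joint_vel(): joint speeds.
- robot.get_tau(): joint torques, N m.
- robot.get_eef_pos(): TCP position.
- robot.get_orientation(): TCP orientation.
- robot.get_contact_force(): force on the tool from outside, world axes, zero at the start.
- robot.get_moment(): the same for the moment, N m.
- robot.get_grip_width(): opening from 0.0 (shut) to 1.0 (fully open).
Only numpy, scipy, OpenCV 4.12 (cv2) and the standard library are available. Lean on these libraries where they do the work, as an engineer would, in place of code of your own. Each camera call takes 0.05 s, during which the arm holds its last target.

## Working session

There is one attempt and no reset: what is moved stays moved. The work goes in short steps, each a Python script; the robot and the scene stay as the last script left them, time stands still between calls to the robot, and variables do not carry over. Pictures are saved under pics/ and viewed, and the job is handed in when it is done.

```bash
mkdir -p pics; ls
python3 - <<'E'
from rig import robot
import cv2,numpy as np
for n in ["side","top","wrist"]:
    im=robot.grab_frame(n); cv2.imwrite(f"pics/{n}0.png",im[:,:,::-1])
    c=robot.calibration(n); print(n,c["fovy"],c["cx"],c["cy"]); print(np.round(c["world_from_camera"],3))
    for k in ["bracket","wheel","knob_grip","pawl","pawl_tab","shoe","head","socket","corkscrew","cap_a","jar_grip"]:
        try:
            r=robot.masks_of(n,k); print(k,[(round(d["p"],2),[int(v) for v in d["rect"]]) for d in r[:3]])
        except Exception as e: print(k,e)
print(robot.get_time())
E
```

```text
pics
side 46.89159367466091 252.4002924153326 199.67714852194683
[[-0.765 -0.381  0.519  0.098]
 [-0.644  0.456 -0.615  0.583]
 [-0.002 -0.804 -0.594  0.579]
 [ 0.     0.     0.     1.   ]]
bracket [(0.89, [194, 145, 339, 282])]
wheel [(0.91, [220, 185, 265, 238]), (0.49, [230, 211, 274, 242])]
knob_grip [(0.87, [220, 178, 266, 240])]
pawl [(0.97, [233, 212, 275, 244])]
pawl_tab [(0.76, [234, 215, 272, 241])]
shoe [(0.56, [213, 192, 262, 246]), (0.54, [310, 250, 327, 261])]
head []
socket [(0.73, [194, 147, 338, 282])]
corkscrew [(0.85, [150, 268, 242, 309]), (0.59, [194, 148, 337, 283])]
cap_a [(0.64, [311, 249, 329, 261]), (0.51, [332, 225, 345, 237])]
jar_grip [(0.85, [177, 193, 219, 225])]
top 54.50310668630906 257.7062652693159 191.24294553803614
[[ 0.022 -0.971  0.238  0.399]
 [-1.    -0.021  0.004  0.074]
 [ 0.001 -0.238 -0.971  0.719]
 [ 0.     0.     0.     1.   ]]
bracket [(0.73, [224, 204, 242, 252])]
wheel [(0.95, [227, 178, 282, 230])]
knob_grip [(0.88, [226, 178, 283, 229])]
pawl [(0.72, [225, 208, 247, 249])]
pawl_tab [(0.75, [225, 207, 246, 248])]
shoe [(0.72, [214, 175, 294, 200]), (0.5, [207, 152, 365, 271])]
head [(0.86, [293, 165, 324, 199])]
socket [(0.72, [229, 177, 282, 231]), (0.55, [208, 150, 364, 271])]
corkscrew [(0.84, [141, 183, 189, 260])]
cap_a [(0.59, [311, 269, 328, 289]), (0.58, [263, 276, 285, 291])]
jar_grip [(0.95, [229, 128, 271, 171])]
wrist 62.14576741119611 258.1639396113129 187.68728912215082
[[ 0.388 -0.875 -0.29   0.326]
 [-0.921 -0.369 -0.122 -0.569]
 [ 0.     0.314 -0.949  0.375]
 [ 0.     0.     0.     1.   ]]
bracket []
wheel []
knob_grip []
pawl []
pawl_tab []
shoe []
head []
socket []
corkscrew []
cap_a []
jar_grip []
1.8
```

Run:
```python
import cv2
a=cv2.imread("pics/side0.png")[120:330,130:370]; cv2.imwrite("pics/side0c.png",cv2.resize(a,(686,600),interpolation=cv2.INTER_CUBIC))
a=cv2.imread("pics/top0.png")[110:310,130:390]; cv2.imwrite("pics/top0c.png",cv2.resize(a,(780,600),interpolation=cv2.INTER_CUBIC))
```

```text
(no output)
```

View pics/side0c.png

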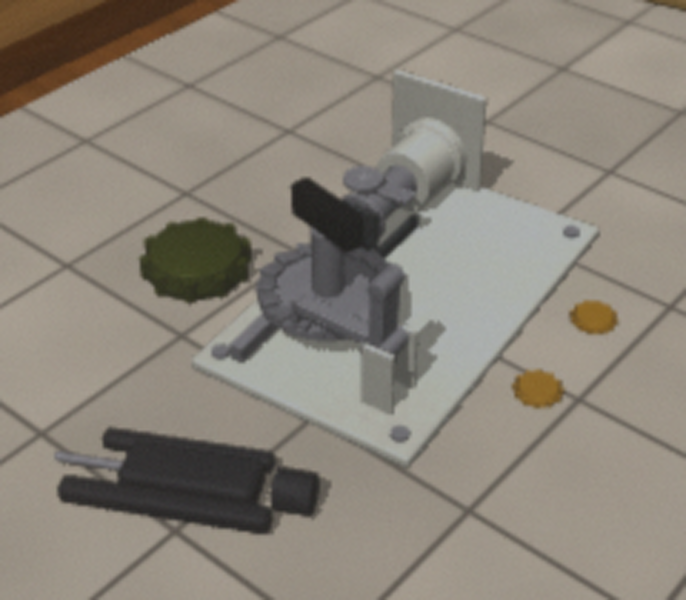

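View pics/top0c.png

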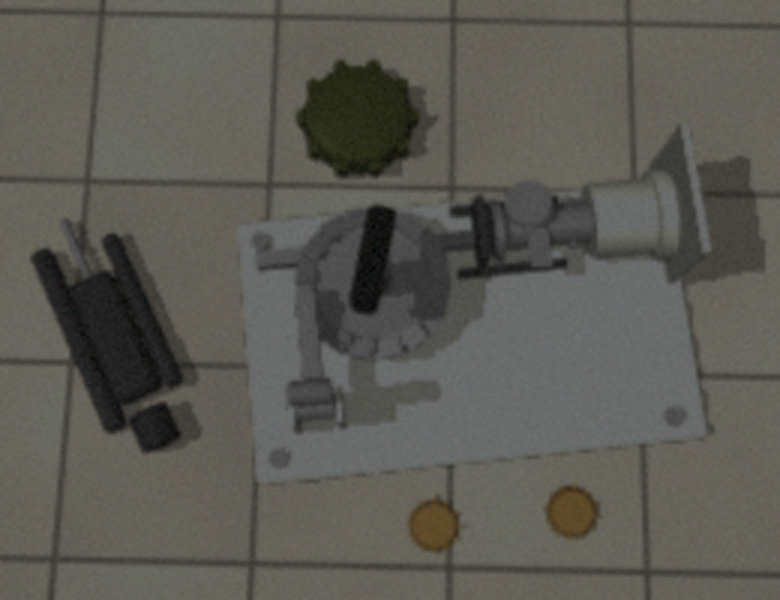

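```bash
cat > h.py <<'E'
import numpy as np
def proj(c,P):
    P=np.atleast_2d(P); T=np.linalg.inv(c["world_from_camera"]); q=P@T[:3,:3].T+T[:3,3]
    f=192/np.tan(np.radians(c["fovy"])/2)
    return np.c_[c["cx"]+f*q[:,0]/q[:,2],c["cy"]+f*q[:,1]/q[:,2]]
def ray(c,u,v,z):
    f=192/np.tan(np.radians(c["fovy"])/2); M=c["world_from_camera"]
    d=M[:3,:3]@np.array([(u-c["cx"])/f,(v-c["cy"])/f,1]); o=M[:3,3]
    return o+d*(z-o[2])/d[2]
def Rz(a): return np.array([[np.cos(a),-np.sin(a)],[np.sin(a),np.cos(a)]])
def b2w(p,P):
    P=np.atleast_2d(np.array(P,float))/1000; return np.c_[P[:,:2]@Rz(p[2]).T+p[:2],P[:,2]]
E
python3 - <<'E'
from rig import robot
from h import *
from scipy.optimize import least_squares
import cv2
t=lambda u,v:(u/3+130,v/3+110); s=lambda u,v:(u/2.858+130,v/2.857+120)
ob={"top":([[55,85,10],[-115,85,10],[-115,-200,10],[-69,42,107],[0,0,111]],[t(239,226),t(259,483),t(708,436),t(310,392),t(374,260)]),
"side":([[55,85,10],[-115,85,10],[-115,-200,10],[0,0,111]],[s(194,365),s(407,462),s(598,231),s(328,207)])}
C={k:robot.calibration(k) for k in ob}
def f(p): return np.concatenate([(proj(C[k],b2w(p,o[0]))-np.array(o[1])).ravel() for k,o in ob.items()])
r=least_squares(f,[0.5,0,0],loss="soft_l1"); p=r.x; print(p,np.degrees(p[2])); print(np.round(f(p).reshape(-1,2),1))
a=ray(C["top"],*t(380,208),.111);b=ray(C["top"],*t(367,312),.111);print("bar",a,b,np.degrees(np.arctan2(*(a-b)[[1,0]])),np.linalg.norm(a-b))
print(b2w(p,[[0,0,98],[-75,42,52],[-69,42,82]]))
np.save("p.npy",p)
print(robot.get_orientation(),robot.get_contact_force(),robot.get_moment())
E
```

```text
[0.5395269  0.08269727 0.13347612] 7.647618448754025
[[-1.4 -0. ]
 [-0.7  2.3]
 [ 0.9  0.7]
 [-0.4 -0.4]
 [-0.8 -0.5]
 [-1.3 -2.2]
 [ 1.6 -0.6]
 [ 0.9 -2.1]
 [-0.1 -3.3]]
bar [0.56883425 0.07864558 0.111     ] [0.509184   0.08448421 0.111     ] -5.590361526453321 0.05993531613806628
[[0.5395269  0.08269727 0.098     ]
 [0.45960463 0.11434268 0.052     ]
 [0.46555127 0.11514116 0.082     ]]
[1.59664162e-05 9.80280319e-01 1.97611982e-01 2.12832787e-05] [ 0.39778818 -0.25414374  0.22062356] [-0.03236816  0.06384768 -0.03480878]
```

```bash
cat >> h.py <<'E'
def qd(a): return [0.0,float(np.cos(a/2)),float(np.sin(a/2)),0.0]
E
python3 - <<'E'
from rig import robot
from h import *
p=np.load("p.npy")
for off in (0,np.pi,-np.pi):
  for a in (-.1,-.6,-1.1,-1.6,-2.0):
    for z in (.079,.16):
      q=robot.inverse_kinematics([p[0],p[1],z],qd(a+off)); print(round(off,1),a,z,None if q is None else np.round(q,2))
for i in range(4): print(np.round(robot.get_contact_force(),2),np.round(robot.get_moment(),3)); robot.sleep(.03)
print(robot.get_time())
E
```

```text
0 -0.1 0.079 [-0.32  0.71  0.18  1.94 -0.24  0.51 -1.64]
0 -0.1 0.16 [-0.27  0.58  0.11  1.89 -0.09  0.68 -1.78]
0 -0.6 0.079 [-0.4   0.72  0.3   1.94 -0.39  0.53 -2.  ]
0 -0.6 0.16 [-0.36  0.59  0.23  1.89 -0.2   0.69 -2.18]
0 -1.1 0.079 [-0.47  0.74  0.41  1.94 -0.53  0.56 -2.36]
0 -1.1 0.16 [-0.46  0.61  0.39  1.89 -0.34  0.71 -2.54]
0 -1.6 0.079 [-0.55  0.78  0.55  1.95 -0.69  0.61 -2.72]
0 -1.6 0.16 [-0.56  0.64  0.55  1.89 -0.47  0.74 -2.91]
0 -2.0 0.079 [ 0.42  0.96 -1.06  1.92  1.05  0.96  1.54]
0 -2.0 0.16 [ 0.43  0.8  -1.06  1.87  0.84  1.    1.71]
3.1 -0.1 0.079 [ 0.17  0.77 -0.58  1.93  0.68  0.65  0.63]
3.1 -0.1 0.16 [ 0.23  0.65 -0.67  1.87  0.55  0.81  0.74]
3.1 -0.6 0.079 [ 0.09  0.74 -0.45  1.93  0.54  0.6   0.25]
3.1 -0.6 0.16 [ 0.15  0.63 -0.55  1.87  0.45  0.77  0.33]
3.1 -1.1 0.079 [ 0.01  0.72 -0.32  1.93  0.4   0.56 -0.12]
3.1 -1.1 0.16 [ 0.08  0.6  -0.42  1.87  0.36  0.74 -0.08]
3.1 -1.6 0.079 [-0.07  0.71 -0.2   1.93  0.26  0.53 -0.48]
3.1 -1.6 0.16 [-0.    0.59 -0.3   1.88  0.25  0.71 -0.48]
3.1 -2.0 0.079 [-0.13  0.7  -0.11  1.93  0.14  0.51 -0.77]
3.1 -2.0 0.16 [-0.07  0.58 -0.2   1.88  0.17  0.7  -0.8 ]
-3.1 -0.1 0.079 [ 0.17  0.77 -0.58  1.93  0.68  0.65  0.63]
-3.1 -0.1 0.16 [ 0.23  0.65 -0.67  1.87  0.55  0.81  0.74]
-3.1 -0.6 0.079 [ 0.09  0.74 -0.45  1.93  0.54  0.6   0.25]
-3.1 -0.6 0.16 [ 0.15  0.63 -0.55  1.87  0.45  0.77  0.33]
-3.1 -1.1 0.079 [ 0.01  0.72 -0.32  1.93  0.4   0.56 -0.12]
-3.1 -1.1 0.16 [ 0.08  0.6  -0.42  1.87  0.36  0.74 -0.08]
-3.1 -1.6 0.079 [-0.07  0.71 -0.2   1.93  0.26  0.53 -0.48]
-3.1 -1.6 0.16 [-0.    0.59 -0.3   1.88  0.25  0.71 -0.48]
-3.1 -2.0 0.079 [-0.13  0.7  -0.11  1.93  0.14  0.51 -0.77]
-3.1 -2.0 0.16 [-0.07  0.58 -0.2   1.88  0.17  0.7  -0.8 ]
[ 0.4  -0.25  0.22] [-0.032  0.064 -0.035]
[-0.56  0.22  0.1 ] [-0.036  0.031 -0.042]
[ 0.36 -0.98  0.22] [0.01  0.018 0.011]
[-0.15 -0.96  0.27] [0.01  0.    0.019]
1.9333
```

Run:
```python
from rig import robot
from h import *
import cv2
p=np.load("p.npy")
robot.movep([p[0],p[1],.19],qd(np.pi-.1)); print(robot.get_time(),robot.get_eef_pos())
c=robot.calibration("wrist"); im=robot.grab_frame("wrist"); 
o=im[:,:,::-1].copy(); cv2.imwrite("pics/w1.png",o)
np.save("cw.npy",c,allow_pickle=True)
for P in [[0,0,111],[0,0,42],[-75,42,52],[-69,42,107],[-115,85,10],[-75,28,58],[-75,56,58]]+[[48*np.cos(t),48*np.sin(t),42] for t in np.arange(0,6.3,.2)]:
    u=proj(c,b2w(p,P))[0]
    if 0<u[0]<512 and 0<u[1]<384: cv2.circle(o,(int(u[0]),int(u[1])),2,(0,0,255),-1)
cv2.imwrite("pics/w1o.png",cv2.resize(o,(800,600)))
```

```text
4.5583 [0.53981799 0.08135724 0.18987451]
```

View pics/w1o.png

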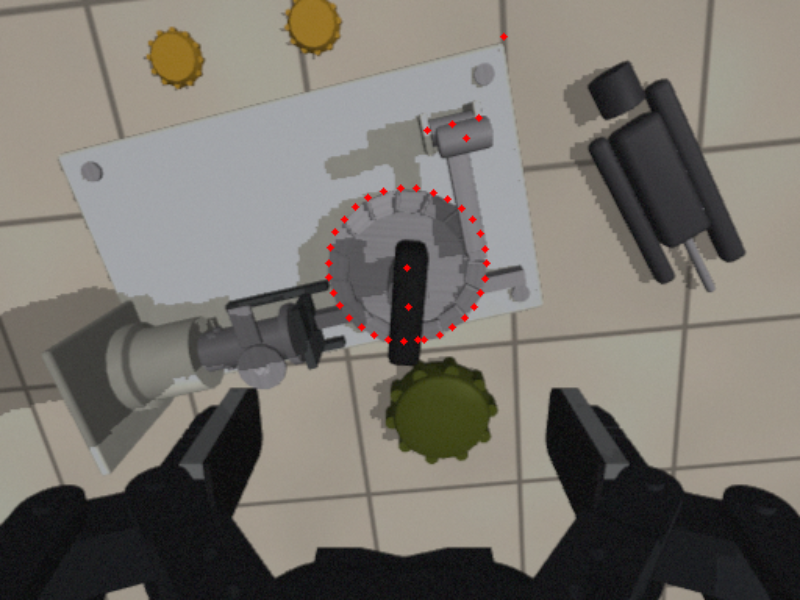

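Run:
```python
from rig import robot
from h import *
from scipy.optimize import least_squares
import cv2
c=np.load("cw.npy",allow_pickle=True).item(); p0=np.load("p.npy"); k=.64
P=[[-115,85,10],[-115,-200,10],[55,85,10],[-69,42,107]]; uv=np.array([[500,43],[60,155],[541,303],[464,133]])*k
f=lambda p:(proj(c,b2w(p,P))-uv).ravel()
r=least_squares(f,p0); print(r.x,np.round(r.fun.reshape(-1,2),1))
im=cv2.imread("pics/w1.png"); g=cv2.cvtColor(im,6)
m=(im.max(2)<45).astype(np.uint8); m[:, :240]=0; m[:,285:]=0; m[:145]=0; m[240:]=0
n,l,st,ce=cv2.connectedComponentsWithStats(m); i=1+np.argmax(st[1:,4]); print(st[i],ce[i])
ys,xs=np.where(l==i); rect=cv2.minAreaRect(np.c_[xs,ys].astype(np.float32)); print(rect)
a=ray(c,411*k,240*k,.111); b=ray(c,405*k,359*k,.111); print(a,b,(a+b)/2,np.linalg.norm(a-b),np.degrees(np.arctan2(*(b-a)[[1,0]])))
cv2.imwrite("pics/w1k.png",cv2.resize(im[140:250,220:320],(545,600),interpolation=cv2.INTER_CUBIC))
```

```text
[0.53968808 0.08197076 0.13382822] [[ 1.3 -3.6]
 [-4.  -0.1]
 [ 2.3  0.6]
 [ 0.3  3.3]]
[ 249  154   36   86 1682] [261.24078478 195.72294887]
((266.5, 196.5), (85.0, 35.0), 90.0)
[0.50731476 0.08699066 0.111     ] [0.56631509 0.0783206  0.111     ] [0.53681492 0.08265563 0.111     ] 0.059633959028626955 -8.35974352454279
```

View pics/w1k.png

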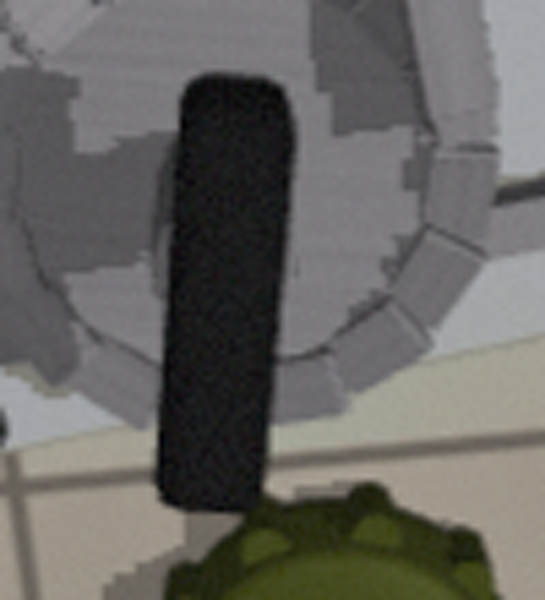

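```bash
cat >> h.py <<'E'
def projd(c,P,k1):
    u=proj(c,P); f=192/np.tan(np.radians(c["fovy"])/2); cc=np.array([c["cx"],c["cy"]]); n=(u-cc)/f
    return cc+f*n*(1+k1*(n**2).sum(1,keepdims=True))
E
python3 - <<'E'
from rig import robot
from h import *
from scipy.optimize import least_squares
c=np.load("cw.npy",allow_pickle=True).item(); p0=np.load("p.npy"); k=.64
t=lambda u,v:(u/3+130,v/3+110); s=lambda u,v:(u/2.858+130,v/2.857+120)
# knob centre via bar end mid (top face)
ob={"top":([[55,85,10],[-115,85,10],[-115,-200,10],[-69,42,107],[0,0,111]],[t(239,226),t(259,483),t(708,436),t(310,392),t(374,260)]),
"side":([[55,85,10],[-115,85,10],[-115,-200,10],[0,0,111]],[s(194,365),s(407,462),s(598,231),s(328,207)]),
"wrist":([[-115,85,10],[-115,-200,10],[55,85,10],[-69,42,107],[0,0,111]],[(500*k,43*k),(60*k,155*k),(541*k,303*k),(464*k,133*k),(408.2*k,297*k)])}
C={n:robot.calibration(n) for n in ("top","side")}; C["wrist"]=c
N=list(ob)
for use in (["top"],["side"],["wrist"],N):
    def f(x): return np.concatenate([(projd(C[n],b2w(x[:3],ob[n][0]),x[3+N.index(n)])-np.array(ob[n][1])).ravel()/(1 if n=="wrist" else 1) for n in use])
    r=least_squares(f,[*p0,0,0,0],loss="soft_l1"); print(use,np.round(r.x,4)); print(np.round(f(r.x).reshape(-1,2),1).tolist())
np.save("p2.npy",r.x[:3])
E
```

```text
['top'] [ 0.5394  0.0811  0.1276 -0.1499  0.      0.    ]
[[-0.3, -0.2], [0.1, 1.5], [-0.5, 0.3], [0.4, -0.5], [0.1, -0.4]]
['side'] [ 0.5335  0.0889  0.1224 -0.238  -0.838   0.    ]
[[-0.3, -0.6], [0.6, 0.5], [-0.6, 0.8], [0.2, -0.6]]
['wrist'] [ 5.376e-01  8.150e-02  1.307e-01 -1.000e-04 -0.000e+00 -4.420e-02]
[[0.3, -3.5], [0.8, -0.6], [1.5, -1.0], [-0.4, 0.8], [-1.6, 4.3]]
['top', 'side', 'wrist'] [ 0.5384  0.0817  0.1301 -0.1629 -0.2429 -0.0398]
[[-0.7, 0.4], [-0.0, 2.0], [-0.8, 0.4], [0.1, 0.1], [-0.3, 0.2], [-0.2, -2.6], [2.0, -1.3], [0.9, -1.9], [0.7, -3.3], [0.8, -2.9], [0.6, -0.2], [1.7, -0.3], [0.0, 1.9], [-1.2, 5.2]]
```

```bash
cat >> h.py <<'E'
from rig import robot
def rd(n=6):
    F=[];M=[]
    for i in range(n):
        F.append(robot.get_contact_force()); M.append(robot.get_moment()); robot.sleep(.02)
    return np.mean(F,0),np.mean(M,0)
E
python3 - <<'E'
from h import *
X,Y=.5387,.082; a=np.pi-.125
robot.movep([X,Y,.15],qd(a))
print(robot.get_time(),*[np.round(v,3) for v in rd()])
robot.move_l([X,Y,.079],v=.1)
print(robot.get_time(),robot.get_eef_pos(),*[np.round(v,3) for v in rd()])
robot.move_gripper(0.0,25); print(robot.get_time(),robot.get_grip_width(),robot.get_eef_pos(),*[np.round(v,3) for v in rd()])
E
```

```text
4.8917 [ 0.    -0.157  0.25 ] [ 0.042 -0.02   0.022]
5.85 [0.53917751 0.08226341 0.07948031] [ 0.093 -0.379 -0.07 ] [-0.008  0.004  0.002]
6.5583 0.23992098435909898 [0.53893142 0.0831245  0.07930686] [-0.344  2.793  2.945] [0.642 0.095 0.006]
```

Run:
```python
from h import *
X,Y=.5387,.083; a=np.pi-.125
robot.move_l([X,Y,.079],v=.05)
robot.move_gripper(0.0,80); F,M=rd();print(robot.get_time(),robot.get_grip_width(),robot.get_eef_pos(),F.round(2),M.round(3))
for s in (.04,.08,.12,.16,.2):
    t0=robot.get_time(); robot.movep([X,Y,.079],qd(a-s)); t1=robot.get_time(); F,M=rd(4); o=robot.get_orientation(); aa=2*np.arctan2(o[2],o[1])
    print(round(t1-t0,3),s,round(a-aa,3),F.round(2),M.round(3),np.round(robot.get_eef_pos(),4))
print(robot.get_time())
```

```text
7.225 0.20718837948594268 [0.53894134 0.08315338 0.0795476 ] [-1.41  1.83  7.48] [0.428 0.255 0.045]
0.25 0.04 0.04 [-1.74  1.77  7.08] [ 0.482  0.23  -0.03 ] [0.539  0.0833 0.0796]
0.25 0.08 0.08 [-1.48  1.66  7.45] [ 0.525  0.25  -0.037] [0.539  0.0834 0.0796]
0.25 0.12 0.12 [-0.68  2.27  7.14] [ 0.563  0.202 -0.027] [0.539  0.0834 0.0795]
0.25 0.16 0.16 [-1.19  2.32  7.21] [ 0.597  0.193 -0.029] [0.539  0.0836 0.0796]
0.25 0.2 0.2 [-1.34  2.07  6.67] [0.603 0.172 0.038] [0.5391 0.0836 0.0795]
8.8083
```

```bash
cat >> h.py <<'E'
A0=np.pi-.125; TH0=.255
def rz(n=12):
    F=[];M=[]
    for i in range(n):
        F.append(robot.get_contact_force()); M.append(robot.get_moment()); robot.sleep(.01)
    return np.mean(F,0),np.mean(M,0)
E
python3 - <<'E'
from h import *
X,Y=.5387,.083
s=.2; log=[]
while s<1.25:
    ds=.06 if s<.55 else .025
    s+=ds
    robot.movep([X,Y,.079],qd(A0-s)); F,M=rz(); o=robot.get_orientation(); aa=2*np.arctan2(o[2],o[1])
    print(round(s,3),round(A0-aa,3),"th",round(s+TH0,3),F.round(1),M.round(3),np.round(robot.get_eef_pos()[:2],4))
    if M[2]>.22: break
print(robot.get_time())
E
```

```text
0.26 0.259 th 0.515 [-0.9  2.7  6.9] [0.66  0.154 0.077] [0.5391 0.0838]
0.32 0.319 th 0.575 [-1.   3.   6.3] [0.714 0.126 0.078] [0.5392 0.0839]
0.38 0.379 th 0.635 [-0.4  3.4  6.5] [0.758 0.125 0.068] [0.5392 0.084 ]
0.44 0.439 th 0.695 [-0.4  3.8  5.9] [0.816 0.066 0.081] [0.5393 0.0842]
0.5 0.499 th 0.755 [-0.4  4.1  5.9] [0.859 0.042 0.079] [0.5394 0.0843]
0.56 0.558 th 0.815 [-0.3  4.4  5.6] [ 0.988 -0.019  0.044] [0.5395 0.0844]
0.585 0.583 th 0.84 [-0.2  4.3  5.6] [ 0.998 -0.022  0.054] [0.5396 0.0845]
0.61 0.608 th 0.865 [0.  4.6 5.7] [ 1.027 -0.044  0.067] [0.5396 0.0846]
0.635 0.633 th 0.89 [0.3 4.5 5.6] [ 1.037 -0.056  0.057] [0.5396 0.0846]
0.66 0.658 th 0.915 [0.2 4.7 5.4] [ 1.045 -0.079  0.046] [0.5397 0.0847]
0.685 0.683 th 0.94 [0.3 5.1 5.1] [ 1.133 -0.12   0.064] [0.5397 0.0847]
0.71 0.708 th 0.965 [0.4 5.2 5.3] [ 1.136 -0.131  0.062] [0.5398 0.0847]
0.735 0.733 th 0.99 [0.8 5.3 5.1] [ 1.16  -0.152  0.071] [0.5398 0.0848]
0.76 0.758 th 1.015 [0.9 5.4 5.1] [ 1.168 -0.178  0.06 ] [0.5399 0.0848]
0.785 0.783 th 1.04 [1.  5.4 5. ] [ 1.174 -0.196  0.061] [0.5399 0.0849]
0.81 0.808 th 1.065 [0.9 5.8 4.5] [ 1.198 -0.22   0.076] [0.54   0.0849]
0.835 0.833 th 1.09 [1.1 5.7 4.4] [ 1.217 -0.22   0.085] [0.5401 0.085 ]
0.86 0.857 th 1.115 [1.2 6.  4.6] [ 1.219 -0.258  0.151] [0.5401 0.085 ]
0.885 0.882 th 1.14 [1.1 5.6 4.4] [ 1.235 -0.29   0.183] [0.5402 0.085 ]
0.91 0.907 th 1.165 [1.4 5.8 4.2] [ 1.224 -0.31   0.232] [0.5402 0.0851]
15.8083
```

Run:
```python
from h import *
X,Y=.540,.0848
s=.91
robot.move_l([X,Y,.079],v=.05,orientation=qd(A0-s))
def rep():
    F,M=rz(16); o=robot.get_orientation(); aa=2*np.arctan2(o[2],o[1])
    print(round(s,3),round(A0-aa,3),"th",round(s+TH0,3),F.round(1),M.round(3),np.round(robot.get_eef_pos()[:2],4)); return M[2]
m=rep()
while s<1.04 and m<.38:
    s+=.018; robot.movep([X,Y,.079],qd(A0-s)); m=rep()
robot.sleep(.4); rep()
print(robot.get_time())
```

```text
0.91 0.907 th 1.165 [-0.7  2.7  7.5] [0.581 0.189 0.286] [0.5402 0.0851]
0.928 0.926 th 1.183 [-0.8  3.   7.6] [0.62  0.143 0.252] [0.5403 0.0851]
0.946 0.943 th 1.201 [-0.8  2.7  7.2] [0.631 0.129 0.294] [0.5403 0.0852]
0.964 0.961 th 1.219 [-0.7  2.7  7.3] [0.62  0.108 0.32 ] [0.5404 0.0852]
0.982 0.979 th 1.237 [-0.6  2.7  7.2] [0.634 0.073 0.35 ] [0.5404 0.0852]
1.0 0.997 th 1.255 [-0.3  3.1  7. ] [0.633 0.051 0.4  ] [0.5404 0.0852]
1.0 0.997 th 1.255 [-0.4  2.8  7.2] [0.639 0.061 0.387] [0.5405 0.0852]
18.6417
```

Run:
```python
from h import *
import cv2
robot.move_gripper(0.7,40); robot.move_l([.540,.0848,.165],v=.15)
print(robot.get_time(),robot.get_eef_pos())
c=robot.calibration("wrist"); im=robot.grab_frame("wrist"); cv2.imwrite("pics/w2.png",cv2.resize(im[:,:,::-1],(800,600))); np.save("cw2.npy",c,allow_pickle=True)
im=robot.grab_frame("top"); cv2.imwrite("pics/t2.png",cv2.resize(im[110:310,130:390,::-1],(780,600),interpolation=cv2.INTER_CUBIC))
```

```text
19.85 [0.53944753 0.08452375 0.16447196]
```

View pics/w2.png

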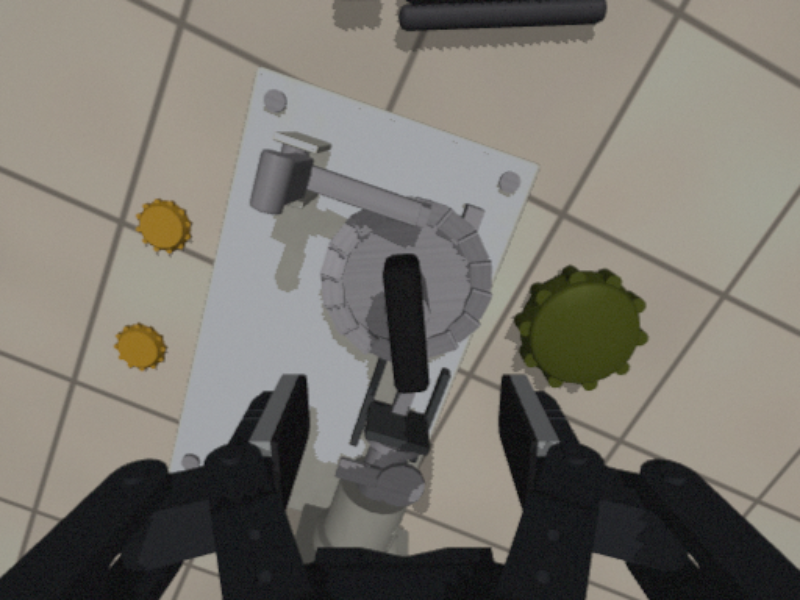

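View pics/t2.png

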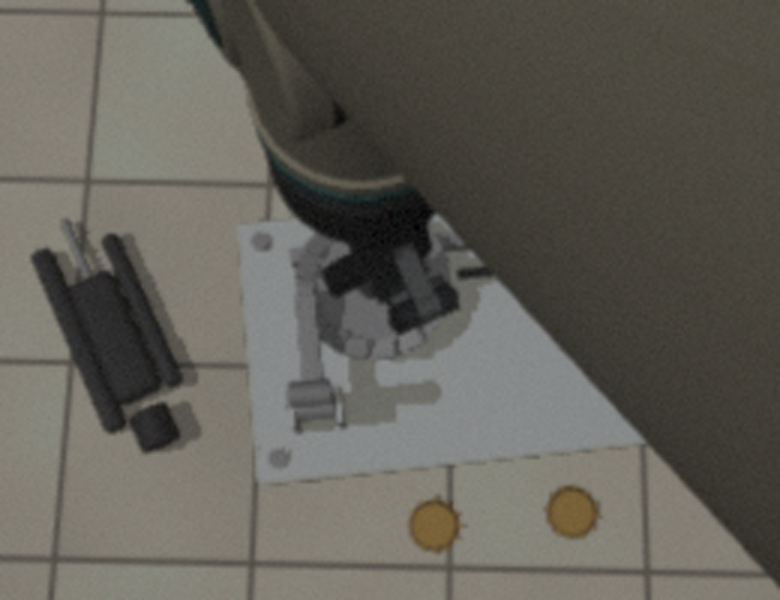

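Run:
```python
from h import *
import cv2
p=[.540,.0845,.13]; a=np.pi+.13
W=lambda x,y,z: b2w(p,[[x,y,z]])[0]
robot.move_gripper(0.0,40)
robot.movep(W(-46,42,150),qd(a)); print(robot.get_time())
robot.move_l(W(-46,42,83),v=.12); F,M=rz(); print(robot.get_time(),F.round(2),robot.get_eef_pos(),W(-46,42,83))
c=robot.calibration("wrist"); im=robot.grab_frame("wrist"); cv2.imwrite("pics/w3.png",cv2.resize(im[:,:,::-1],(800,600)))
im=robot.grab_frame("side"); cv2.imwrite("pics/s3.png",cv2.resize(im[120:330,130:370,::-1],(686,600),interpolation=cv2.INTER_CUBIC))
```

```text
21.375
22.1833 [-0.21 -0.09  0.08] [0.48957329 0.12047057 0.08373956] [0.48894352 0.12018243 0.083     ]
```

View pics/w3.png

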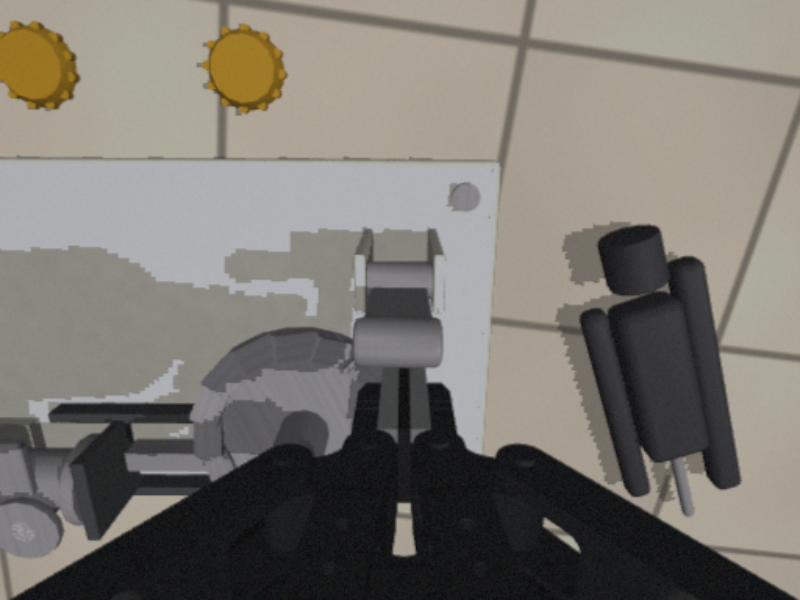

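View pics/s3.png

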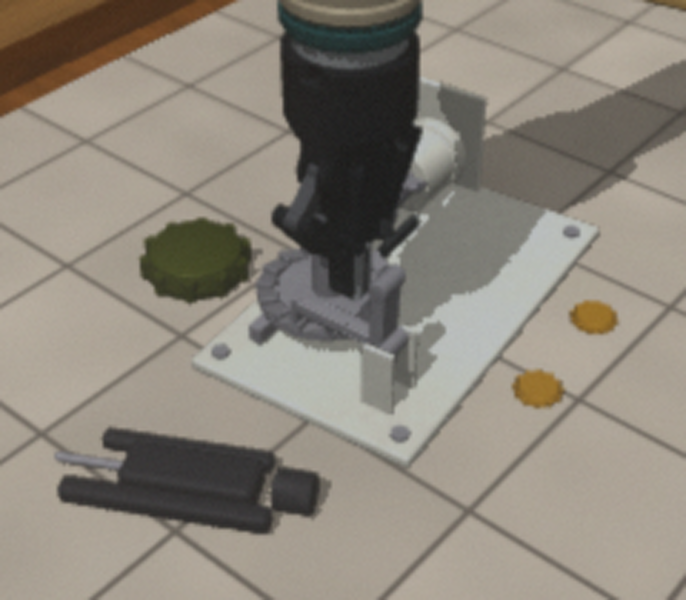

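Run:
```python
from h import *
import cv2
p=[.540,.0845,.13]; a=np.pi+.13
W=lambda x,y,z: b2w(p,[[x,y,z]])[0]
for x in (-54,-60,-66,-72,-78):
    robot.move_l(W(x,42,83),v=.06); F,M=rz(3); print(x,robot.get_time(),F.round(1),np.round(robot.get_eef_pos()-W(x,42,83),4))
    if abs(F).max()>20: print("STOP"); break
else:
    robot.move_l(W(-106,42,83),v=.08); F,M=rz(3); print(robot.get_time(),F.round(1))
    robot.sleep(.3)
    im=robot.grab_frame("wrist"); cv2.imwrite("pics/w4.png",cv2.resize(im[:,:,::-1],(800,600)))
    im=robot.grab_frame("side"); cv2.imwrite("pics/s4.png",cv2.resize(im[120:330,130:370,::-1],(686,600),interpolation=cv2.INTER_CUBIC))
```

```text
-54 22.5917 [ 0.3 -0.2 -0.6] [-0.0003 -0.0001  0.0002]
-60 22.8667 [ 0.5 -0.1 -0.1] [-0.0003 -0.      0.    ]
-66 23.1417 [0.5 0.4 0.1] [-0.0004 -0.0001 -0.    ]
-72 23.4167 [ 0.6 -0.2  0.2] [-0.0004 -0.0001 -0.    ]
-78 23.6917 [0.4 0.  0.4] [-0.0004 -0.0001  0.    ]
24.2167 [ 0.3  0.7 -0.2]
```

```bash
python3 -c "
import cv2,numpy as np
cv2.imwrite('pics/c4.png',np.hstack([cv2.resize(cv2.imread('pics/'+f),(400,330)) for f in ('w4.png','s4.png')]))"
```

```text
(no output)
```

View pics/c4.png

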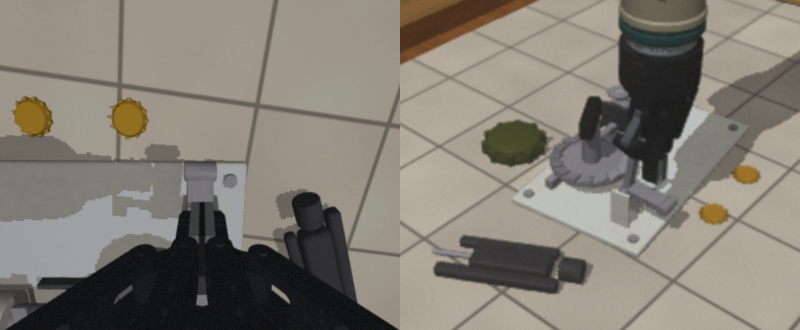

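Run:
```python
from h import *
import cv2
p=[.540,.0845,.13]; a=np.pi+.13
robot.move_l(b2w(p,[[-106,42,165]])[0],v=.15)
robot.move_gripper(.7,40)
robot.movep([.540,.0848,.165],qd(A0-.9)); print(robot.get_time(),robot.get_eef_pos())
c=robot.calibration("wrist"); im=robot.grab_frame("wrist"); cv2.imwrite("pics/w5.png",cv2.resize(im[:,:,::-1],(800,600))); np.save("cw5.npy",c,allow_pickle=True)
im=robot.grab_frame("side"); cv2.imwrite("pics/s5.png",cv2.resize(im[120:330,130:370,::-1],(686,600),interpolation=cv2.INTER_CUBIC))
```

```text
26.6583 [0.53888599 0.08525366 0.16472085]
```

View pics/w5.png

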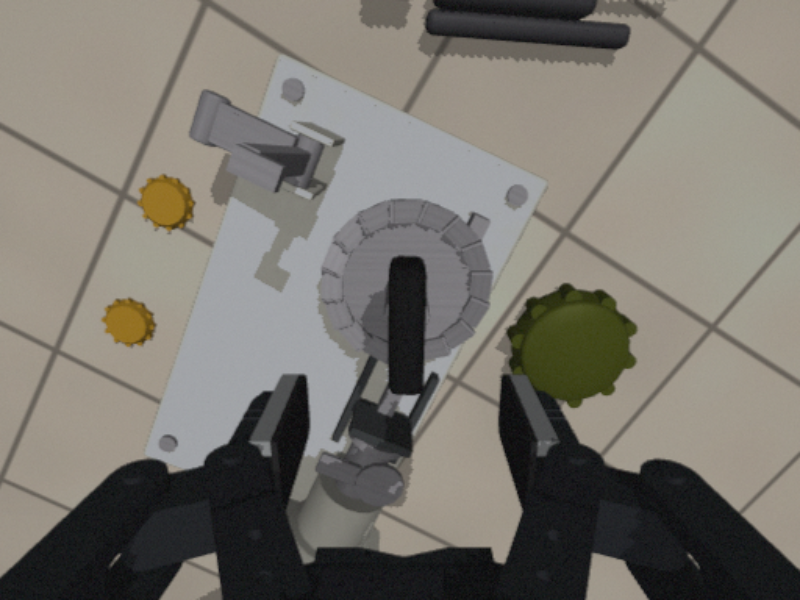

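View pics/s5.png

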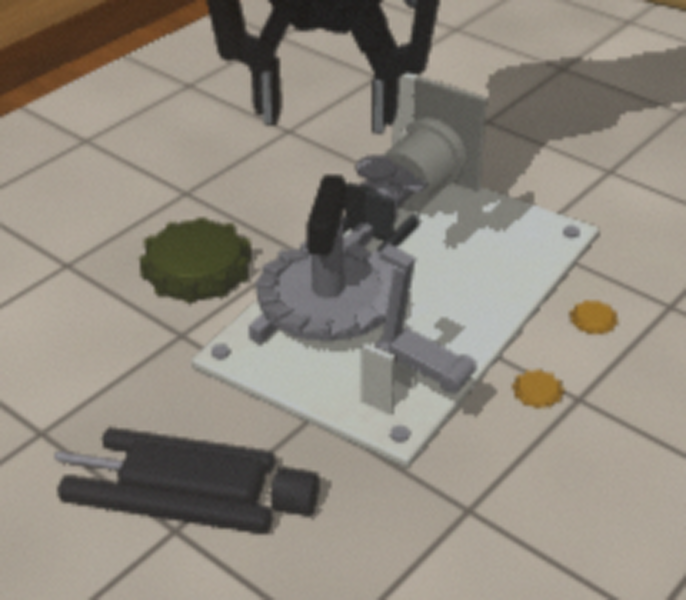

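Run:
```python
from h import *
X,Y=.5395,.0843
robot.move_l([X,Y,.079],v=.1,orientation=qd(A0-.9))
robot.move_gripper(0.0,60); F,M=rz(); print(robot.get_time(),F.round(1),M.round(3),robot.get_grip_width())
s=.9
while s>-.5:
    s-=.08 if s>-.08 else .025
    robot.movep([X,Y,.079],qd(A0-s)); F,M=rz(8); o=robot.get_orientation(); aa=2*np.arctan2(o[2],o[1])
    print(round(s,3),round(A0-aa,3),"th",round(s+TH0,3),F.round(1),M.round(3),np.round(robot.get_eef_pos()[:2],4))
    if M[2]<-.3: break
print(robot.get_time())
```

```text
28.3333 [0.1 0.6 5.8] [ 0.106 -0.104  0.   ] 0.2148144321544918
0.82 0.82 th 1.075 [0.3 0.3 6.1] [ 0.068 -0.043  0.024] [0.5403 0.0846]
0.74 0.74 th 0.995 [-0.2  0.1  7.1] [0.032 0.034 0.023] [0.5402 0.0845]
0.66 0.66 th 0.915 [-0.6 -0.   7.2] [-0.009  0.071  0.037] [0.5401 0.0844]
0.58 0.58 th 0.835 [-0.6 -0.3  7.5] [-0.052  0.097  0.008] [0.54   0.0843]
0.5 0.5 th 0.755 [-1.  -0.2  7.4] [-0.099  0.157  0.017] [0.5399 0.0842]
0.42 0.42 th 0.675 [-1.1 -0.9  7.7] [-0.144  0.202  0.035] [0.5398 0.084 ]
0.34 0.34 th 0.595 [-1.  -1.1  8. ] [-0.184  0.243  0.036] [0.5397 0.0838]
0.26 0.26 th 0.515 [-1.4 -1.8  8.3] [-0.242  0.267  0.027] [0.5396 0.0837]
0.18 0.18 th 0.435 [-1.5 -1.5  9. ] [-0.3    0.299  0.016] [0.5395 0.0835]
0.1 0.1 th 0.355 [-1.6 -1.7  9.1] [-0.356  0.323  0.028] [0.5395 0.0834]
0.02 0.021 th 0.275 [-1.6 -2.3  9.1] [-0.455  0.331  0.011] [0.5395 0.0832]
-0.06 -0.059 th 0.195 [-1.9 -1.9  9.5] [-0.499  0.351  0.026] [0.5395 0.0831]
-0.14 -0.139 th 0.115 [-1.4 -2.7  9.5] [-0.538  0.344  0.033] [0.5394 0.0829]
-0.165 -0.164 th 0.09 [-1.5 -2.7  9.7] [-0.552  0.348  0.018] [0.5395 0.0828]
-0.19 -0.189 th 0.065 [-1.6 -2.8  9.3] [-0.584  0.37   0.021] [0.5394 0.0828]
-0.215 -0.214 th 0.04 [-1.4 -3.   9.9] [-0.605  0.354  0.025] [0.5395 0.0827]
-0.24 -0.239 th 0.015 [-1.5 -2.9  9.7] [-0.627  0.358  0.034] [0.5395 0.0827]
-0.265 -0.264 th -0.01 [-1.7 -3.2  9.8] [-0.643  0.359  0.005] [0.5395 0.0826]
-0.29 -0.288 th -0.035 [-1.8 -3.5 10.1] [-0.631  0.359 -0.241] [0.5395 0.0826]
-0.315 -0.312 th -0.06 [-1.5 -2.9  9.7] [-0.624  0.397 -0.528] [0.5395 0.0825]
34.6667
```

Run:
```python
from h import *
import cv2
X,Y=.5395,.0830
robot.movep([X,Y,.079],qd(A0+.285))
robot.move_gripper(.7,40); robot.move_l([X,Y,.2],v=.15)
im=robot.grab_frame("wrist"); cv2.imwrite("pics/w6.png",cv2.resize(im[:,:,::-1],(800,600)))
robot.movep([.50,-.25,.3],qd(np.pi-.1))
im=robot.grab_frame("side"); cv2.imwrite("pics/s6.png",cv2.resize(im[120:330,130:370,::-1],(686,600),interpolation=cv2.INTER_CUBIC))
im=robot.grab_frame("top"); cv2.imwrite("pics/t6.png",cv2.resize(im[110:310,130:390,::-1],(780,600),interpolation=cv2.INTER_CUBIC))
print(robot.get_time())
```

```text
37.8167
```

View pics/w6.png

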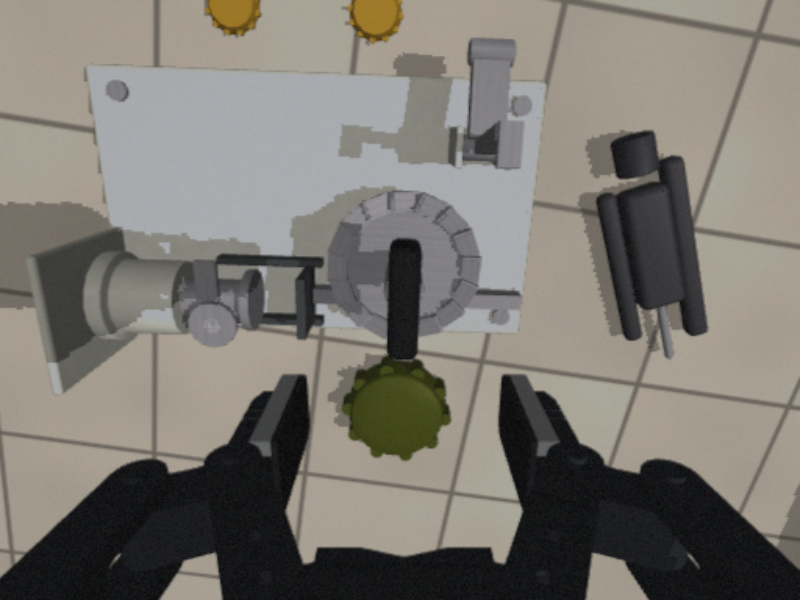

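View pics/t6.png

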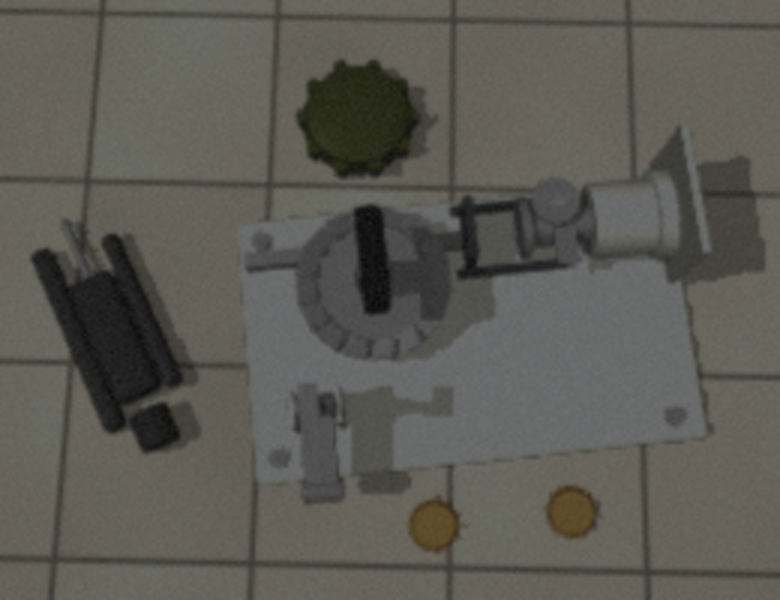

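View pics/s6.png

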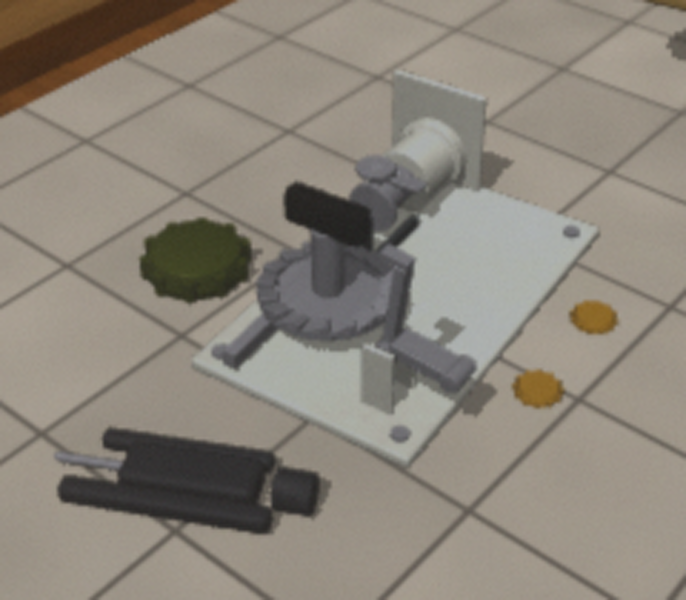

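Run:
```python
from rig import robot
robot.finish_job(); print(robot.get_time())
```

```text
the job is handed in; nothing more can be done
the job is handed in; nothing more can be done
```

The job is done and handed in at about 38 s, inside the 72 s limit. No verdict was reported, so what follows rests on my own checks.

- **Pressing home:** I turned the knob clockwise with the pawl riding on the wheel. The gasket came in at about 1.1 rad, and I stopped at about 1.26 rad. The knob moment there was about 0.39 N m, against 0.29 to be home and 0.66 as the harm limit. I held it for about half a second.
- **Pawl:** After letting go of the knob, I pushed the tab over with the fingers shut. The pictures show the pawl fallen fully over and staying off the wheel.
- **Winding back:** I turned the knob counter-clockwise to its solid stop, felt at about -0.5 N m, then released it.

The last pictures show the head about 16 mm further in than at the start. The shoe is fully back, and the corkscrew, caps and jar grip look unmoved.

Two readings disagreed slightly. With about 3.8 mm of compression, I would expect a peak of roughly 19 N on the head, while the moment reading suggests about 14 N. Both are within the 10 to 25 N window. I also saw no push force on the tab; the readings were taken between moves, so a brief peak could have been missed.

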